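# Bring the yellow bin to the arrow and set the carousel brake

## Robot

A 7-joint arm with a two-finger parallel gripper is mounted at the origin on the work surface. World frame = base frame: x ahead of the robot, y to its left, z up, the work surface at z = 0. Lengths are in m, angles in rad, forces in N, time in s.
With the tool pointing down it reaches from about 0.4 to 0.85 m from the base axis. Payload 10.4 kg.
Tool frame: the origin (TCP) lies at the very end of the fingers, on their centre line; the grasp point (between the pads) lies 19 mm behind it; z points along the fingers, y is the line along which they close (so a half turn about z gives the same grasp; the last joint's range is limited). The gripper opens to 87 mm and grips with 3 to 60 N. Pads are 19 mm wide; open, the fingers measure 117 mm over their backs; the gripper's body (75 mm by 190 mm) begins 51 mm behind the grasp point.
Start: joints at [1.292, 0.332, -0.065, 1.46, 0.022, 1.35, -0.088], TCP at [0.158, -0.605, 0.223] pointing down, gripper open.
Joint ranges: [-2.6, 2.6], [-0.5, 2.12], [-1.47, 1.34], [0.16, 2.42], [-1.27, 4.41], [0.06, 2.06], [-2.6, 2.6]. Speed limits (rad/s): [2.22, 2.22, 2.79, 2.79, 3.14, 3.14, 3.14].

## Interface

Orientations are given as a unit quaternion [x, y, z, w].
In Python, from rig import env gives the robot as it stands.
- The arm moves only by the tool apply_moves, never from a script. Its argument "commands" is a list of rows, each an object with "linear": the shift along the tool's x, y, z in units of 0.5 m (1.0 is 0.5 m), a list of three; "rot": the turn, a rotation vector about the tool's x, y, z in units of 360 degrees (1.0 is 360 degrees), a list of three; "claw": the closure, from -1 (fully open) to 1 (shut). A call has 1 to 5 rows; each row is the pose to reach, as a shift and turn from the pose commanded when the call began, along the tool's axes at that moment, turning the shorter way round; what a row does not reach only later rows make up. A row lasts 1/10 s, in which the tool goes at most 50 mm and 8.59 degrees, less where a joint would pass 70% of its speed; a pose out of reach is approached as far as the arm can. A call with a number of a shift or a turn outside -1 to 1 is refused whole. A call with a gripper value outside its range is refused whole. The fingers move at their own pace and stop on an object; "grip_force" is the grip in N (left out, the last holds). Time passes only in rows, so rows that repeat a pose let the fingers close. It gives the time, the measured TCP pose, the force, the opening and the grip force at its end, in the units of the state.
- env.sense(): the state, without advancing time (a new reading comes with each control period).
- env.read_camera(name): name is "scene" or "top" or "wrist"; returns the picture (480x640x3 uint8, blue, green, red); there is no depth.
- env.camera_info(name): a dict with "fx", "fy", "cx", "cy" (pixels), "R" (3x3) and "t" (3): a world point X has camera coordinates R X + t. Camera axes: x right, y down, z forward; pixel columns grow to the right and rows downward; lengths in m; the calibration is good to about 2 mm. A picture is of the moment at which its call begins: read the wrist's pose just before it. camera_info takes no time and is no camera call; for the wrist camera it gives the pose at the moment of the call.
- env.close_job(): hands the job in; it is judged then, once.
The state is a dict: "clock": time; "qpos": joint angles; "joint_velocities": joint speeds; "joint_efforts": joint torques, N m; "tool_pos": TCP position; "tcp_rot": TCP orientation; "wrist_force": force on the tool from outside, world axes, zero at the start; "torque": the same for the moment, N m; "grip_width": finger opening in m; "grasp_force": force on a finger pad.
Only numpy, scipy, OpenCV 4.12 (cv2) and the standard library are available. Lean on these libraries where they do the work, as an engineer would, in place of code of your own. Each camera call takes 0.05 s, during which the arm holds its last target. There are 200 camera calls.

## Task

Push on a divider of the parts carousel with a fingertip to turn it until the middle of the yellow bin is lined up with the white arrow on the grey base, leave it standing still there, and then push the red brake arm round until it is fully home against the carousel's rim. The carousel only stands on its feet: do not lift it or drag it along the bench, and leave the capacitor, solder spool, amber jar and screwdriver where they are.

Things in the scene. Friction and masses are not known exactly. Their poses are not given: they have to be found in the camera images.
- carousel: Grey base plate of the parts carousel, loose on four rubber feet, 2.5 kg plus the 0.5 kg turntable. Origin: on the turntable's upright spindle axis, at bench height; z up. The plate reaches from -115 to 115 mm in its x, -110 to 190 mm in its y; its top is at 20 mm. A flat white arrow lies on it on the +y side (y 110 to 155 mm), pointing at the spindle.
- turntable (a joint): Turntable angle in rad, growing counterclockwise seen from above; at 0 and every full turn the yellow bin's middle is exactly at the arrow. Turns several turns either way and stays where left (friction 0.08 N m). A 200 mm disc of five equal 72-degree bins with coloured floors and rims: counterclockwise yellow, red, blue, white, green.
- hub (a point): Centre of the top of the turntable's black hub, 40 mm across, on the spindle axis, 75 mm above the bench. The bin floors are 32 mm above the bench, small fixed parts in the bins rise to 37 mm, the bins' outer rim (3 mm thick, black tick at the middle of each bin) to 45 mm.
- divider (a point): Outer top end of the grey divider between the yellow and red bins, 98 mm from the axis, 75 mm above the bench. Five such upright dividers, 4 mm thick, run straight from the hub to 98 mm, 72 degrees apart, the first ones 36 degrees either side of the yellow bin's middle; they turn with the turntable. Pushing one sideways turns it.
- yellow_mark (a point): The black tick in the middle of the yellow bin's rim, 100 mm from the spindle axis, 45 mm above the bench; turns with the turntable.
- pick_mark (a point): The point of the base straight in line with the arrow, 100 mm from the spindle axis and 45 mm above the bench: where the yellow bin's tick must come.
- brake (a joint): Angle of the red brake arm about its upright pivot, rad: 0 is fully home at a hard stop, rubber tip against the turntable's rim; grows counterclockwise (from above) to 2.1 as it swings away, so it is pushed home clockwise. Stays where left (friction 0.06 N m). A straight level bar 10 mm thick, 36 to 58 mm above the bench. Home, it does not stop the turntable from being pushed round.
- brake_pivot (a point): On the axis of the brake arm's pivot (a steel post 22 mm across, top at 60 mm), 46 mm above the bench: 60 mm in x and 130 mm in y from the carousel's origin, in its axes.
- brake_tip (a point): Centre of the brake arm's rubber tip, 75 mm from the pivot, 46 mm above the bench. The arm points from brake_pivot to here: at brake = 0 that is 70 degrees clockwise from the base's +x axis.
- capacitor: Bystander: loose blue capacitor can, 32 mm across and 38 mm high, standing on the base plate, about 60 mm to -x and 140 mm to +y of the carousel's origin in its axes; origin at the middle of its underside.
- spool: Bystander: loose solder spool standing on end on the bench on the carousel's -y side, 56 mm across, 52 mm high; origin at the middle of its underside.
- jar: Bystander: loose amber glass flux jar with a white cap, 44 mm across, 65 mm high, on the bench on the carousel's +x side; origin at the middle of its underside.
- screwdriver: Bystander: loose orange screwdriver, 170 mm long, lying on the bench to the right.

How it is judged:
On the way, in this order (a step that is already met when the one before it is completed fails the run):
1. the yellow bin's tick stands at the arrow (within 12 mm) and the turntable is still (horizontal distance between yellow_mark and pick_mark below 0.012 m and velocity of joint turntable between -0.1 and 0.1 rad/s), for 0.5 s.
2. the brake arm is home (within 0.08 rad) (value of joint brake below 0.08 rad), for 0.2 s.
At the end, for the whole second after the job is handed in: Yellow bin's tick within 12 mm of the point in line with the arrow, brake arm within 0.08 rad of home, carousel within 20 mm of where it stood (its arrow point 30 mm), bystanders within 20 mm (the capacitor 25 mm) (horizontal distance between yellow_mark and pick_mark below 0.012 m and value of joint brake below 0.08 rad and distance of each of carousel, spool, jar, screwdriver from where it was at the start of the episode below 0.02 m and distance of pick_mark from where it was at the start of the episode below 0.03 m and distance of capacitor from where it was at the start of the episode below 0.025 m); the robot touches nothing.
It fails at once if the carousel is lifted or tipped (height (world z) of carousel above 0.008 m or angle between carousel's own z axis and vertical above 0.08 rad).
It fails at once if the carousel is dragged more than 20 mm, or twisted so that its arrow point moves more than 30 mm (distance of carousel from where it was at the start of the episode above 0.02 m or distance of pick_mark from where it was at the start of the episode above 0.03 m).
It fails at once if a bystander is moved more than 20 mm or lifted (the capacitor more than 25 mm) (distance of capacitor from where it was at the start of the episode above 0.025 m or distance of any of spool, jar, screwdriver from where it was at the start of the episode above 0.02 m).
It also fails if it takes over 72 s, if anything falls off the work surface, if the arm or the gripper's body presses on something with over 40 N, if the wrist force passes 120 N, or if a joint passes its speed limit or range.

## Working session

There is one attempt and no reset: what is moved stays moved. The work goes in short steps, Python scripts to look and compute and a tool call to move; the robot and the scene stay as the last step left them, time stands still between calls to the robot, and variables do not carry over. Pictures are saved under pics/ and viewed, at most 10 in all, crops included, and the job is handed in when it is done.

Besides the shell and the picture viewer there is one more tool, called after "Call:" by a JSON object that holds its "name" and its "arguments". apply_moves: Moves the arm, as the interface text tells. Its arguments: {"type":"object","properties":{"commands":{"type":"array","items":{"type":"object","properties":{"linear":{"type":"array","items":{"type":"number","minimum":-1,"maximum":1}},"rot":{"type":"array","items":{"type":"number","minimum":-1,"maximum":1}},"claw":{"type":"number"}}}},"grip_force":{"type":"number"}},"required":["commands"]}

```bash
mkdir -p pics; ls; python3 - <<'E'
from rig import env
import cv2
s=env.sense();print(s['clock'],s['tool_pos'],s['tcp_rot'],s['grip_width'])
for n in('scene','top'):
    cv2.imwrite(f'pics/{n}0.png',env.read_camera(n));i=env.camera_info(n);print(n,i)
E
```

```text
pics
0.0 [ 0.15803836 -0.6042834   0.22176778] [ 9.91829567e-01  1.27568110e-01 -1.14052477e-04 -6.88330579e-04] 0.08696192452150975
scene {'fx': 523.315426523942, 'fy': 523.315426523942, 'cx': 329.55441776153015, 'cy': 241.33663653309796, 'R': array([[-0.4808021 ,  0.87681716,  0.00458272],
       [ 0.67250979,  0.37211389, -0.63973576],
       [-0.56263659, -0.30450437, -0.76858126]]), 't': array([ 0.41979361, -0.27083415,  1.44577682])}
top {'fx': 465.75466237437416, 'fy': 465.75466237437416, 'cx': 318.7101930459029, 'cy': 236.3589828282129, 'R': array([[-0.01365952, -0.99986099,  0.00956126],
       [-0.9853466 ,  0.01183413, -0.17015295],
       [ 0.17001615, -0.01174536, -0.98537128]]), 't': array([-0.17703984,  0.57369592,  0.75131674])}
```

View pics/scene0.png

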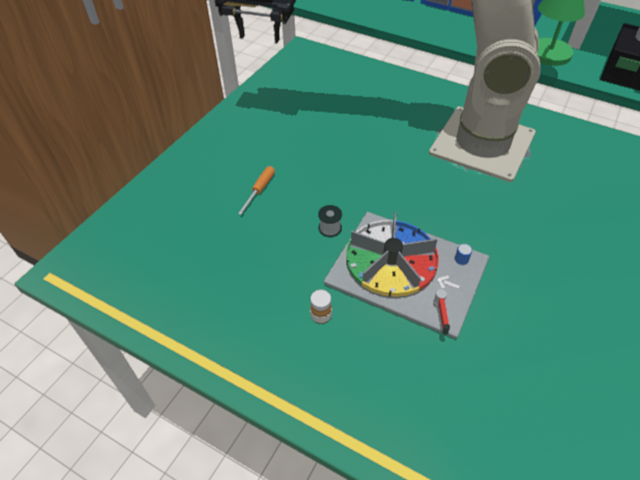

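View pics/top0.png

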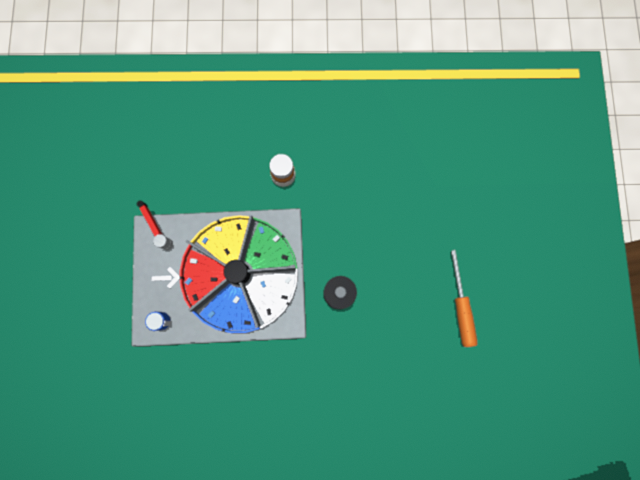

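The scene view shows the carousel with the jar, spool and capacitor around it. In the top view the hub is at about (236,271), the arrow near (165,278) to its left, the yellow bin above at (228,238), the brake arm running from (160,241) to (142,204), the capacitor at (157,321), the jar at (282,170) and the spool at (340,293). Yellow needs to go counterclockwise by roughly 75°.

```bash
cat > h.py <<'E'
import numpy as np,cv2
from rig import env
def ray(info,px,z):
    K=np.array([[info['fx'],0,info['cx']],[0,info['fy'],info['cy']],[0,0,1]])
    R,t=np.array(info['R']),np.array(info['t'])
    c=-R.T@t; d=R.T@np.linalg.solve(K,[px[0],px[1],1.])
    return c+d*(z-c[2])/d[2]
def proj(info,X):
    p=np.array(info['R'])@X+info['t'];return np.array([info['fx']*p[0]/p[2]+info['cx'],info['fy']*p[1]/p[2]+info['cy']])
def mask(im,lo,hi,box):
    m=cv2.inRange(cv2.cvtColor(im,cv2.COLOR_BGR2HSV),np.array(lo),np.array(hi))
    k=np.zeros_like(m);x0,y0,x1,y1=box;k[y0:y1,x0:x1]=255;return m&k
def big(m):
    return max(cv2.findContours(m,cv2.RETR_EXTERNAL,cv2.CHAIN_APPROX_NONE)[0],key=cv2.contourArea)
E
python3 - <<'E'
from h import *
i=env.camera_info('top');im=cv2.imread('pics/top0.png')
g=mask(im,(85,0,60),(125,70,220),(125,200,310,350))
c=cv2.convexHull(big(g));q=cv2.approxPolyDP(c,8,True)[:,0]
for p in q: print('base corner',p,ray(i,p,.02).round(4))
r=mask(im,(0,150,80),(8,255,255),(130,195,175,245));x,y,w,h=cv2.boundingRect(big(r));print('brake box',x,y,w,h)
rr=cv2.fitLine(big(r),cv2.DIST_L2,0,.01,.01).ravel();print(rr, ray(i,rr[2:],.058))
yl=mask(im,(20,120,100),(35,255,255),(175,205,305,340));m=cv2.moments(yl,True);print('yellow',ray(i,(m['m10']/m['m00'],m['m01']/m['m00']),.032))
hb=mask(im,(0,0,0),(180,255,60),(220,256,252,288));(p,rad)=cv2.minEnclosingCircle(big(hb));print('hub',p,rad,ray(i,p,.075))
cv2.imwrite('pics/topc.png',cv2.resize(im[195:350,125:310],None,fx=4,fy=4-.2,interpolation=cv2.INTER_CUBIC)[:600,:800])
E
```

```text
base corner [299 209] [ 0.627  -0.1499  0.02  ]
base corner [304 337] [ 0.4011 -0.157   0.02  ]
base corner [132 344] [0.3935 0.1373 0.02  ]
base corner [135 216] [0.6175 0.1441 0.02  ]
brake box 140 205 21 30
[  0.489091     0.87223274 149.8125     219.92188   ] [0.60194152 0.10370364 0.058     ]
yellow [ 0.57400871 -0.01827596  0.032     ]
hub (232.0, 271.5) 19.602394104003906 [ 0.51023456 -0.04094337  0.075     ]
```

View pics/topc.png

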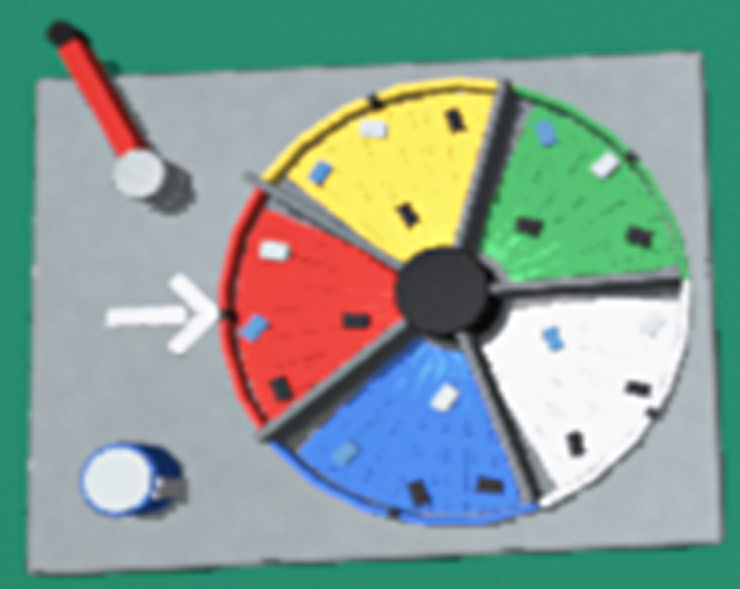

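```bash
cat >> h.py <<'E'
B=dict()
E
python3 - <<'E'
from h import *
i=env.camera_info('top')
for n,u,v,z in [('hub',441,292,.075),('ytick',375,102,.045),('rtick',227,314,.045),('gtick',632,157,.045),('btick',397,514,.045),('wtick',653,413,.045),('divYR',250,178,.075),('divGY',505,84,.075),('divRB',265,436,.075),('pivot',139,173,.06),('tip',61,33,.058),('arrowtip',216,314,.02),('arrowtail',107,318,.02),('cap',120,480,.058)]:
    p=ray(i,(125+(u+.5)/4-.5,195+(v+.5)/3.8-.5),z);print(n,p.round(4))
    if n=='hub':h=p
    d=(p-h)[:2];print('   r',np.hypot(*d).round(4),'ang',np.degrees(np.arctan2(d[1],d[0])).round(1))
im=cv2.imread('pics/top0.png')
for n,px,z in [('jar',(281,164),.065),('spool',(340,292),.052)]: print(n,ray(i,px,z).round(3))
E
```

```text
hub [ 0.5102 -0.0457  0.075 ]
   r 0.0 ang 0.0
ytick [ 0.6006 -0.0105  0.045 ]
   r 0.097 ang 21.3
rtick [0.5045 0.0501 0.045 ]
   r 0.0959 ang 93.4
gtick [ 0.5737 -0.122   0.045 ]
   r 0.0993 ang -50.3
btick [ 0.4156 -0.0239  0.045 ]
   r 0.0971 ang 167.0
wtick [ 0.4582 -0.1308  0.045 ]
   r 0.0998 ang -121.4
divYR [0.5611 0.0342 0.075 ]
   r 0.0947 ang 57.5
divGY [ 0.6018 -0.0709  0.075 ]
   r 0.095 ang -15.4
divRB [0.4497 0.0244 0.075 ]
   r 0.0926 ang 130.8
pivot [0.5664 0.0852 0.06  ]
   r 0.1424 ang 66.8
tip [0.6313 0.1221 0.058 ]
   r 0.2069 ang 54.2
arrowtip [0.5067 0.062  0.02  ]
   r 0.1077 ang 91.9
arrowtail [0.5055 0.1095 0.02  ]
   r 0.1553 ang 91.8
cap [0.432  0.0877 0.058 ]
   r 0.1546 ang 120.4
jar [ 0.697 -0.121  0.065]
spool [ 0.476 -0.219  0.052]
```

Centre is near (0.510,-0.047). The yellow tick is at about 22° and the arrow at about 91.7°, so the turn is about 70° counterclockwise. I'll push the green/yellow divider (at about -15°) from the green side.

Call:
{"name": "apply_moves", "arguments": {"commands": [{"linear": [0.5,-0.37,0],"rot": [0,0,0.0408],"claw": 1},{"linear": [0.5,-0.37,0],"rot": [0,0,0.0408],"claw": 1},{"linear": [0.5,-0.37,0],"rot": [0,0,0.0408],"claw": 1},{"linear": [0.5,-0.37,0],"rot": [0,0,0.0408],"claw": 1},{"linear": [0.5,-0.37,0],"rot": [0,0,0.0408],"claw": 1}], "grip_force": 20}}

```text
clock: 0.6
tool_pos: [0.3158, -0.4081, 0.2224]
tcp_rot: [1.0, -0.0, -0.0, 0.0]
wrist_force: [2.4, -1.6, -0.3]
grip_width: 0.0548
grasp_force: 0.0
```

Call:
{"name": "apply_moves", "arguments": {"commands": [{"linear": [0.32,-0.4,0],"claw": 1},{"linear": [0.32,-0.4,0],"claw": 1},{"linear": [0.32,-0.4,0],"claw": 1},{"linear": [0.32,-0.4,0],"claw": 1},{"linear": [0.32,-0.4,0],"claw": 1}]}}

```text
$.commands[0]: bad value
```

Call:
{"name": "apply_moves", "arguments": {"commands": [{"linear": [0.0,0.0,0],"claw": 1},{"linear": [0,0,0],"claw": 1},{"linear": [0,0,0],"claw": 1}]}}

```text
$.commands[0]: bad value
```

Call:
{"name": "apply_moves", "arguments": {"commands": [{"linear": [0.32,-0.4,0],"rot": [0,0,0],"claw": 1},{"linear": [0.32,-0.4,0],"rot": [0,0,0],"claw": 1},{"linear": [0.32,-0.4,0],"rot": [0,0,0],"claw": 1},{"linear": [0.32,-0.4,0],"rot": [0,0,0],"claw": 1},{"linear": [0.32,-0.4,0],"rot": [0,0,0],"claw": 1}]}}

```text
clock: 1.1
tool_pos: [0.472, -0.2131, 0.2225]
tcp_rot: [1.0, -0.0, -0.0, 0.0]
wrist_force: [0.9, -0.5, 0.3]
grip_width: 0.0151
grasp_force: 0.0
```

Call:
{"name": "apply_moves", "arguments": {"commands": [{"linear": [0,0,0],"rot": [0,0,0],"claw": 1},{"linear": [0,0,0],"rot": [0,0,0],"claw": 1},{"linear": [0,0,0],"rot": [0,0,0],"claw": 1}]}}

```text
clock: 1.4
tool_pos: [0.4705, -0.2158, 0.2222]
tcp_rot: [1.0, -0.001, -0.0, 0.0]
wrist_force: [-0.5, -0.0, -0.6]
grip_width: 0.0013
grasp_force: 0.0
```

Call:
{"name": "apply_moves", "arguments": {"commands": [{"linear": [0.176,-0.22,0],"rot": [0,0,0],"claw": 1},{"linear": [0.176,-0.22,0],"rot": [0,0,0],"claw": 1},{"linear": [0.176,-0.22,0],"rot": [0,0,0],"claw": 1},{"linear": [0.176,-0.22,0.1],"rot": [0,0,0],"claw": 1},{"linear": [0.176,-0.22,0.18],"rot": [0,0,0],"claw": 1}]}}

```text
clock: 1.9
tool_pos: [0.5595, -0.1052, 0.1311]
tcp_rot: [1.0, -0.0, 0.0, 0.0]
wrist_force: [-0.6, -0.8, -1.0]
grip_width: 0.0005
grasp_force: 0.0
```

Call:
{"name": "apply_moves", "arguments": {"commands": [{"linear": [0,0,0.06],"rot": [0,0,0],"claw": 1},{"linear": [0,0,0.06],"rot": [0,0,0],"claw": 1},{"linear": [0,0,0.06],"rot": [0,0,0],"claw": 1}]}}

```text
clock: 2.2
tool_pos: [0.5592, -0.106, 0.1033]
tcp_rot: [1.0, -0.001, -0.0, 0.0]
wrist_force: [0.2, 0.3, 1.0]
grip_width: 0.0007
grasp_force: 0.0
```

```bash
python3 - <<'E'
from h import *
print(env.sense()['tool_pos'])
cv2.imwrite('pics/w1.png',env.read_camera('wrist'))
E
```

```text
[ 0.55920085 -0.10602676  0.10325612]
```

View pics/w1.png

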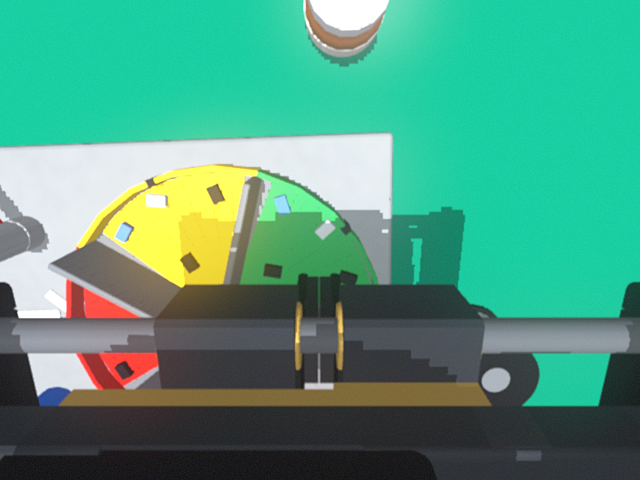

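The wrist view shows the closed fingertips over the green bin. The green/yellow divider runs from (258,180) to (235,285) on the yellow side, and nothing is in the way. I'll descend and begin the arc.

Call:
{"name": "apply_moves", "arguments": {"commands": [{"linear": [0,0,0.05],"rot": [0,0,0],"claw": 1},{"linear": [0,0,0.09],"rot": [0,0,0],"claw": 1},{"linear": [0.01,-0.014,0.09],"rot": [0,0,0],"claw": 1},{"linear": [0.02,-0.028,0.09],"rot": [0,0,0],"claw": 1},{"linear": [0.032,-0.041,0.09],"rot": [0,0,0],"claw": 1}]}}

```text
clock: 2.75
tool_pos: [0.5772, -0.0835, 0.0598]
tcp_rot: [1.0, -0.0, 0.002, 0.0]
wrist_force: [-0.4, 1.0, -0.5]
grip_width: 0.0006
grasp_force: 0.0
```

Call:
{"name": "apply_moves", "arguments": {"commands": [{"linear": [0.006,-0.012,0],"rot": [0,0,0],"claw": 1},{"linear": [0.011,-0.024,0],"rot": [0,0,0],"claw": 1},{"linear": [0.015,-0.036,0],"rot": [0,0,0],"claw": 1},{"linear": [0.018,-0.049,0],"rot": [0,0,0],"claw": 1},{"linear": [0.019,-0.062,0],"rot": [0,0,0],"claw": 1}]}}

```text
clock: 3.25
tool_pos: [0.5848, -0.0531, 0.0575]
tcp_rot: [1.0, -0.0, -0.0, 0.0]
wrist_force: [-1.1, -1.8, 0.4]
grip_width: 0.0006
grasp_force: 0.8
```

Call:
{"name": "apply_moves", "arguments": {"commands": [{"linear": [0.001,-0.013,0],"rot": [0,0,0],"claw": 1},{"linear": [0,-0.026,0],"rot": [0,0,0],"claw": 1},{"linear": [-0.002,-0.039,0],"rot": [0,0,0],"claw": 1},{"linear": [-0.005,-0.052,0],"rot": [0,0,0],"claw": 1},{"linear": [-0.008,-0.064,0],"rot": [0,0,0],"claw": 1}]}}

```text
clock: 3.75
tool_pos: [0.5807, -0.0208, 0.0576]
tcp_rot: [1.0, -0.0, 0.0, 0.0]
wrist_force: [-1.3, -1.2, 0.0]
grip_width: 0.0005
grasp_force: 0.7
```

```bash
python3 - <<'E'
from h import *
s=env.sense();print(s['tool_pos'],s['wrist_force'])
im=env.read_camera('top')
cv2.imwrite('pics/top2.png',im);cv2.imwrite('pics/top2c.png',cv2.resize(im[195:350,125:310],None,fx=4,fy=3.8,interpolation=cv2.INTER_CUBIC))
E
```

```text
[ 0.5807475  -0.0208251   0.05759428] [-1.29855376 -1.15135844  0.03112606]
```

View pics/top2c.png

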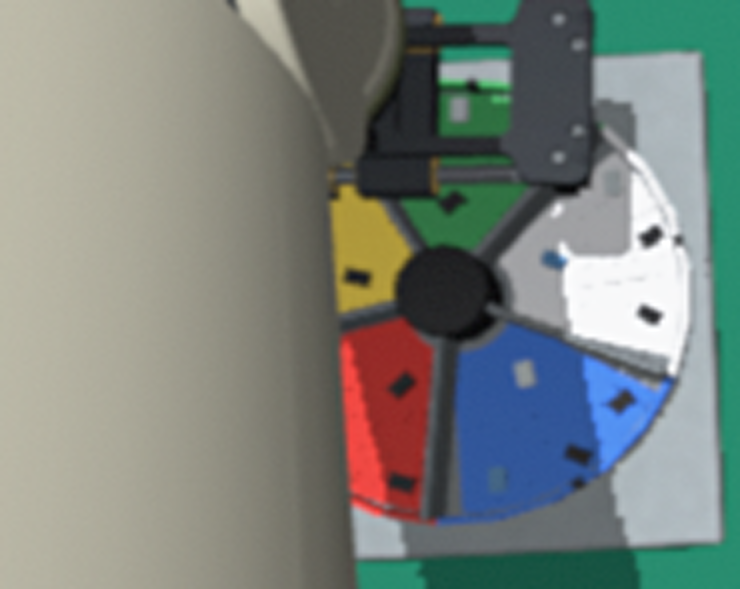

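The top view, part-hidden by the arm, shows the visible ticks: green at (472,86), white at (678,239) and blue at (578,483). The base has not moved (its corner is still at about (700,55)).

```bash
python3 - <<'E'
from h import *
i=env.camera_info('top')
h=np.array([.5102,-.0470])
for n,u,v,o in [('g',472,86,72),('w',678,239,144),('b',578,483,216),]:
    p=ray(i,(125+(u+.5)/4-.5,195+(v+.5)/3.8-.5),.045);d=p[:2]-h
    print(n,np.hypot(*d).round(4),((np.degrees(np.arctan2(d[1],d[0]))+o+180)%360-180).round(1))
E
```

```text
g 0.0975 68.8
w 0.0981 69.2
b 0.0975 68.5
```

Call:
{"name": "apply_moves", "arguments": {"commands": [{"linear": [-0.005,-0.011,0],"rot": [0,0,0],"claw": 1},{"linear": [-0.01,-0.021,0],"rot": [0,0,0],"claw": 1},{"linear": [-0.016,-0.031,0],"rot": [0,0,0],"claw": 1},{"linear": [-0.023,-0.041,0],"rot": [0,0,0],"claw": 1},{"linear": [-0.03,-0.049,0],"rot": [0,0,0],"claw": 1}]}}

```text
clock: 4.3
tool_pos: [0.5655, 0.0037, 0.0576]
tcp_rot: [1.0, -0.0, 0.0, -0.0]
wrist_force: [1.1, -1.3, 0.7]
grip_width: 0.0005
grasp_force: 0.6
```

```bash
python3 - <<'E'
from h import *
s=env.sense();print(s['tool_pos'],s['wrist_force'])
im=env.read_camera('top')
cv2.imwrite('pics/top3c.png',cv2.resize(im[195:350,125:310],None,fx=4,fy=3.8,interpolation=cv2.INTER_CUBIC))
E
```

```text
[0.56554136 0.00368003 0.05755278] [ 1.12256046 -1.28817854  0.66433246]
```

View pics/top3c.png

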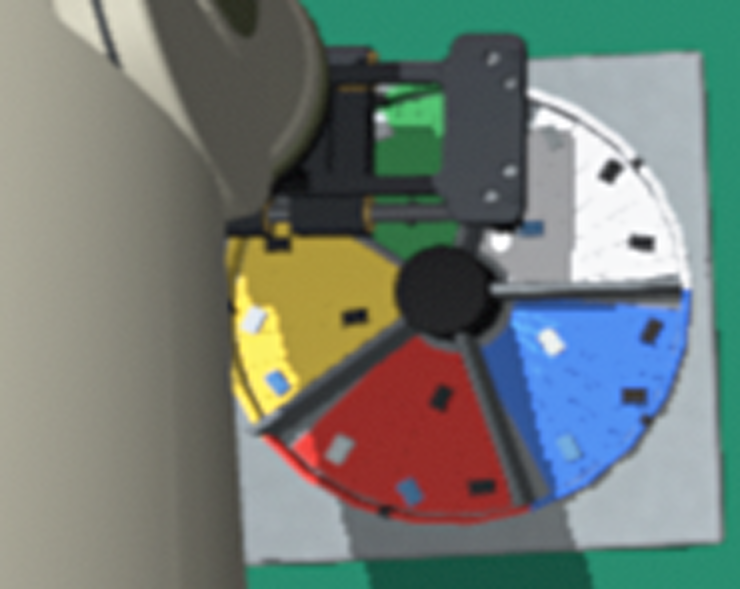

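Ticks are now visible: white at (637,163), blue at (648,421), red at (386,512). Yellow's rim is close to the arrow direction.

```bash
python3 - <<'E'
from h import *
i=env.camera_info('top')
h=np.array([.5102,-.0470])
for n,u,v,o in [('w',637,163,144),('b',648,421,216),('r',386,512,288)]:
    p=ray(i,(125+(u+.5)/4-.5,195+(v+.5)/3.8-.5),.045);d=p[:2]-h
    print(n,np.hypot(*d).round(4),((np.degrees(np.arctan2(d[1],d[0]))+o+180)%360-180).round(1))
E
```

```text
w 0.0982 92.2
b 0.0988 91.8
r 0.0977 91.5
```

Yellow is at about 91.8° against the arrow's 91.7°, so it is aligned. I'll back off, lift, and go round to the far side of the brake arm.

Call:
{"name": "apply_moves", "arguments": {"commands": [{"linear": [0.01,0.011,0],"rot": [0,0,0],"claw": 1},{"linear": [0.02,0.022,0],"rot": [0,0,0],"claw": 1},{"linear": [0.02,0.022,-0.04],"rot": [0,0,0],"claw": 1},{"linear": [0.02,0.022,-0.1],"rot": [0,0,0],"claw": 1},{"linear": [0.02,0.022,-0.13],"rot": [0,0,0],"claw": 1}]}}

```text
clock: 4.85
tool_pos: [0.5773, -0.0085, 0.1247]
tcp_rot: [1.0, -0.001, 0.001, -0.0]
wrist_force: [0.6, -0.4, 0.1]
grip_width: 0.0005
grasp_force: 0.0
```

Call:
{"name": "apply_moves", "arguments": {"commands": [{"linear": [0.004,-0.06,0],"rot": [0,0,0],"claw": 1},{"linear": [0.008,-0.12,0],"rot": [0,0,0],"claw": 1},{"linear": [0.012,-0.18,0],"rot": [0,0,0],"claw": 1},{"linear": [0.016,-0.24,0],"rot": [0,0,0],"claw": 1},{"linear": [0.021,-0.292,0],"rot": [0,0,0],"claw": 1}]}}

```text
clock: 5.35
tool_pos: [0.5867, 0.1393, 0.1223]
tcp_rot: [1.0, -0.0, 0.0, -0.0]
wrist_force: [0.1, -0.6, 0.0]
grip_width: 0.0004
grasp_force: 0.0
```

Call:
{"name": "apply_moves", "arguments": {"commands": [{"linear": [0,0,0],"rot": [0,0,0],"claw": 1},{"linear": [0,0,0],"rot": [0,0,0],"claw": 1}]}}

```text
clock: 5.55
tool_pos: [0.5866, 0.1381, 0.1222]
tcp_rot: [1.0, 0.0, -0.0, 0.0]
wrist_force: [-0.6, -0.2, 0.6]
grip_width: 0.001
grasp_force: 0.0
```

```bash
python3 - <<'E'
from h import *
s=env.sense();print(s['tool_pos'],s['wrist_force'])
cv2.imwrite('pics/w4.png',env.read_camera('wrist'))
im=env.read_camera('scene');i=env.camera_info('scene')
cv2.imwrite('pics/s4.png',cv2.resize(im[200:350,300:500],None,fx=4,fy=4,interpolation=cv2.INTER_CUBIC))
E
```

```text
[0.58658681 0.13806068 0.12215434] [-0.62592381 -0.2200612   0.5738758 ]
```

View pics/s4.png

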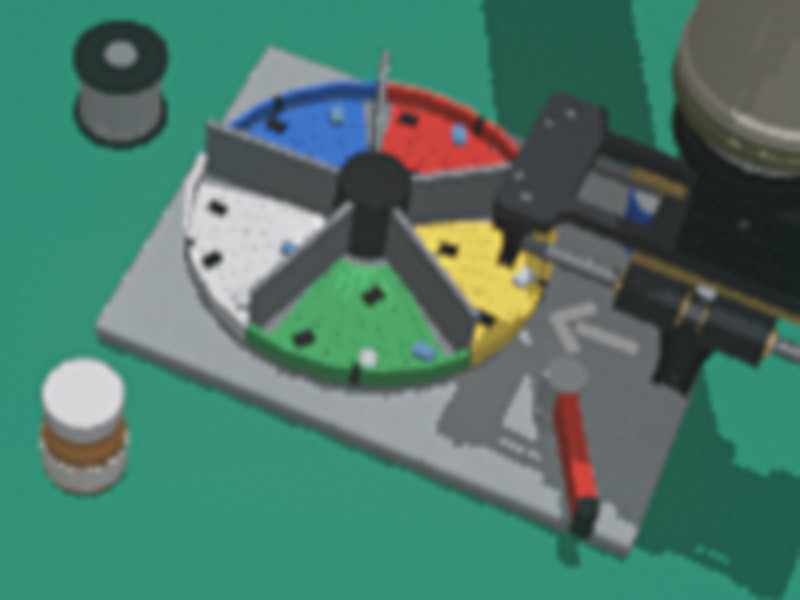

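The scene view shows yellow facing the arrow, the carousel, jar and spool undisturbed, and the closed fingertips beyond the brake arm, which runs from (567,375) to (583,515). I'll descend and sweep clockwise.

Call:
{"name": "apply_moves", "arguments": {"commands": [{"linear": [0,0,0.05],"rot": [0,0,0],"claw": 1},{"linear": [0,0,0.1],"rot": [0,0,0],"claw": 1},{"linear": [0,0,0.14],"rot": [0,0,0],"claw": 1},{"linear": [0,0,0.16],"rot": [0,0,0],"claw": 1},{"linear": [0,0,0.16],"rot": [0,0,0],"claw": 1}]}}

```text
clock: 6.15
tool_pos: [0.5859, 0.1368, 0.0413]
tcp_rot: [1.0, -0.001, -0.001, 0.0]
wrist_force: [-1.1, -0.1, -0.7]
grip_width: 0.0005
grasp_force: 0.0
```

Call:
{"name": "apply_moves", "arguments": {"commands": [{"linear": [0.021,0.011,0],"rot": [0,0,0],"claw": 1},{"linear": [0.04,0.027,0],"rot": [0,0,0],"claw": 1},{"linear": [0.055,0.046,0],"rot": [0,0,0],"claw": 1},{"linear": [0.066,0.068,0],"rot": [0,0,0],"claw": 1},{"linear": [0.071,0.091,0],"rot": [0,0,0],"claw": 1}]}}

```text
clock: 6.65
tool_pos: [0.6226, 0.0917, 0.0427]
tcp_rot: [1.0, -0.0, 0.0, -0.0]
wrist_force: [-0.9, 3.1, 0.9]
grip_width: 0.0004
grasp_force: 1.1
```

Call:
{"name": "apply_moves", "arguments": {"commands": [{"linear": [0.001,0.02,0],"rot": [0,0,0],"claw": 1},{"linear": [-0.001,0.04,0],"rot": [0,0,0],"claw": 1},{"linear": [-0.007,0.06,0],"rot": [0,0,0],"claw": 1},{"linear": [-0.014,0.074,0],"rot": [0,0,0],"claw": 1},{"linear": [-0.023,0.088,0],"rot": [0,0,0],"claw": 1}]}}

```text
clock: 7.15
tool_pos: [0.6101, 0.0479, 0.0427]
tcp_rot: [1.0, -0.0, 0.0, 0.0]
wrist_force: [0.8, 1.4, 0.3]
grip_width: 0.0005
grasp_force: 0.7
```

```bash
python3 - <<'E'
from h import *
s=env.sense();print(s['tool_pos'],s['wrist_force'])
im=env.read_camera('scene')
cv2.imwrite('pics/s5.png',cv2.resize(im[200:350,300:500],None,fx=4,fy=4,interpolation=cv2.INTER_CUBIC))
E
```

```text
[0.61012548 0.04785726 0.04267572] [0.7681719  1.42590254 0.26465477]
```

View pics/s5.png

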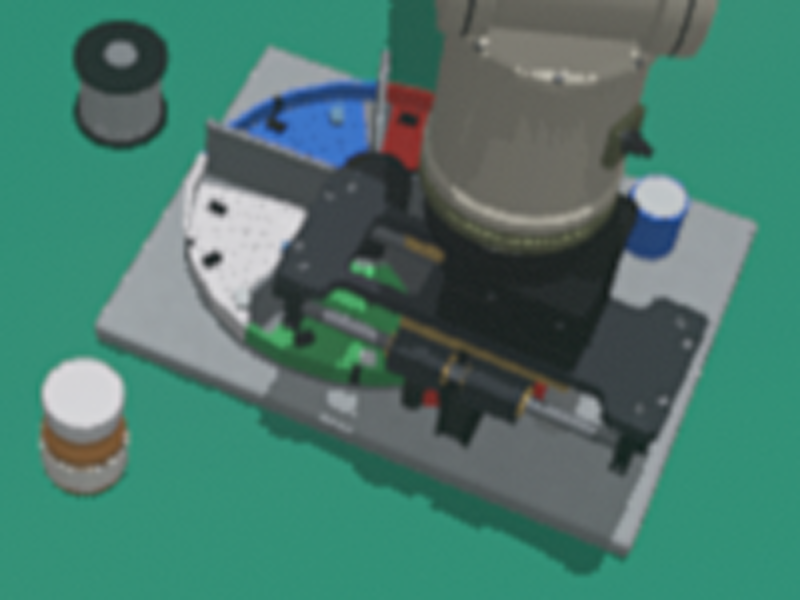

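The brake arm's red patches show it nearly at the rim, with the gripper body above everything and the capacitor untouched at (657,215). I'll push the last stretch gently and watch the force.

Call:
{"name": "apply_moves", "arguments": {"commands": [{"linear": [-0.002,0.002,0],"rot": [0,0,0],"claw": 1},{"linear": [-0.004,0.004,0],"rot": [0,0,0],"claw": 1},{"linear": [-0.006,0.006,0],"rot": [0,0,0],"claw": 1},{"linear": [-0.008,0.008,0],"rot": [0,0,0],"claw": 1},{"linear": [-0.01,0.01,0],"rot": [0,0,0],"claw": 1}]}}

```text
clock: 7.7
tool_pos: [0.6053, 0.0441, 0.0426]
tcp_rot: [1.0, -0.0, 0.0, -0.0]
wrist_force: [2.5, 2.1, -0.0]
grip_width: 0.0001
grasp_force: 1.7
```

Call:
{"name": "apply_moves", "arguments": {"commands": [{"linear": [-0.002,0.002,0],"rot": [0,0,0],"claw": 1},{"linear": [-0.004,0.003,0],"rot": [0,0,0],"claw": 1},{"linear": [-0.005,0.005,0],"rot": [0,0,0],"claw": 1}]}}

```text
clock: 8.0
tool_pos: [0.6047, 0.0438, 0.043]
tcp_rot: [1.0, 0.001, 0.002, -0.002]
wrist_force: [10.0, 8.4, -7.4]
grip_width: 0.0005
grasp_force: 6.3
```

The force jumped to about 13 N with no further motion, so the arm is at its stop. I'll retreat, lift and look.

Call:
{"name": "apply_moves", "arguments": {"commands": [{"linear": [0.015,-0.015,0],"rot": [0,0,0],"claw": 1},{"linear": [0.03,-0.03,0],"rot": [0,0,0],"claw": 1},{"linear": [0.03,-0.03,-0.08],"rot": [0,0,0],"claw": 1},{"linear": [0.03,-0.03,-0.18],"rot": [0,0,0],"claw": 1},{"linear": [0.03,-0.03,-0.28],"rot": [0,0,0],"claw": 1}]}}

```text
clock: 8.5
tool_pos: [0.6174, 0.0565, 0.1837]
tcp_rot: [1.0, 0.0, -0.001, 0.0]
wrist_force: [2.1, 0.2, 0.9]
grip_width: 0.0006
grasp_force: 0.0
```

Call:
{"name": "apply_moves", "arguments": {"commands": [{"linear": [0,0.5,-0.1],"rot": [0,0,0],"claw": 1},{"linear": [0,0.5,-0.1],"rot": [0,0,0],"claw": 1},{"linear": [0,0.5,-0.1],"rot": [0,0,0],"claw": 1},{"linear": [0,0.5,-0.1],"rot": [0,0,0],"claw": 1},{"linear": [0,0.5,-0.1],"rot": [0,0,0],"claw": 1}]}}

```text
clock: 9.0
tool_pos: [0.6176, -0.1908, 0.232]
tcp_rot: [1.0, -0.0, -0.0, 0.0]
wrist_force: [1.9, -0.1, 0.1]
grip_width: 0.0004
grasp_force: 0.0
```

Call:
{"name": "apply_moves", "arguments": {"commands": [{"linear": [0,0.4,0],"rot": [0,0,0],"claw": 1},{"linear": [0,0.4,0],"rot": [0,0,0],"claw": 1},{"linear": [0,0.4,0],"rot": [0,0,0],"claw": 1},{"linear": [0,0.4,0],"rot": [0,0,0],"claw": 1},{"linear": [0,0.4,0],"rot": [0,0,0],"claw": 1}]}}

```text
clock: 9.5
tool_pos: [0.6144, -0.398, 0.2294]
tcp_rot: [1.0, -0.005, -0.002, 0.002]
wrist_force: [-0.0, -1.0, -0.6]
grip_width: 0.0002
grasp_force: 0.0
```

```bash
python3 - <<'E'
from h import *
s=env.sense();print(s['tool_pos'],s['wrist_force'])
im=env.read_camera('top');cv2.imwrite('pics/top6.png',im)
cv2.imwrite('pics/top6c.png',cv2.resize(im[195:350,125:310],None,fx=4,fy=3.8,interpolation=cv2.INTER_CUBIC))
E
```

```text
[ 0.61437582 -0.39797768  0.22940848] [-0.02590677 -0.9687245  -0.59637907]
```

View pics/top6c.png

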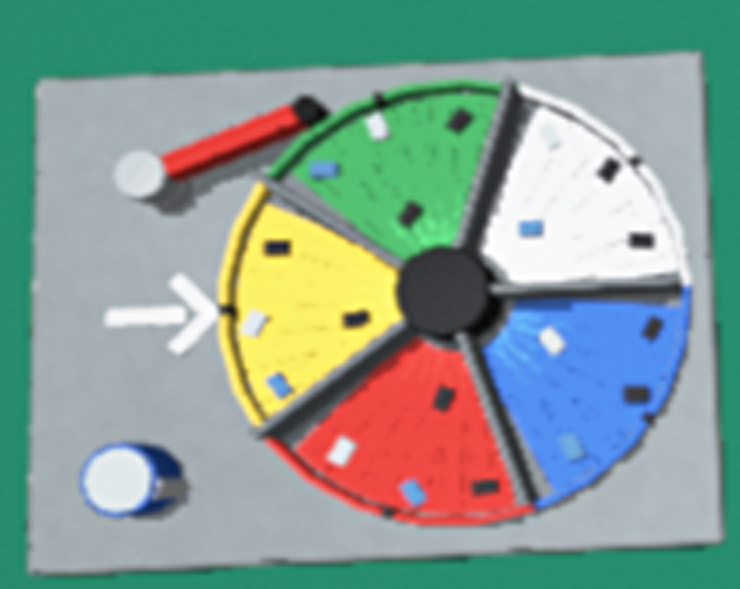

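The clear top view shows the yellow tick at (227,310), right at the arrow tip, and the brake tip at (311,108) against the rim. The base and capacitor are where they started. I'll check the brake angle and hand in if it is home.

```bash
python3 - <<'E'
from h import *
i=env.camera_info('top')
f=lambda u,v,z:ray(i,(125+(u+.5)/4-.5,195+(v+.5)/3.8-.5),z)
d=(f(311,108,.058)-f(139,174,.06))[:2];a=np.degrees(np.arctan2(d[1],d[0]));print('brake',np.hypot(*d),a,'rad',np.radians(a+68.3))
t=f(227,310,.045)[:2]-[.5102,-.047];print(np.degrees(np.arctan2(t[1],t[0])))
if abs(np.radians(a+68.3))<.06: print(env.close_job())
E
```

```text
brake 0.07705190561624004 -67.47516693431278 rad 0.014396052775560577
92.33091072681798
the job is handed in; nothing more can be done
None
```

The job is handed in: the yellow bin's tick is within about 1° of the arrow, the brake arm measures about 0.01 rad from home, and the carousel and capacitor look unmoved in the last picture. The spool and jar were last seen unmoved before the final brake push, and I did not re-check the screwdriver.

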